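# Pack the last vial and shut the slide-top vial case

### The job

Pack up the vial case: stand the red-capped vial upright in the empty pocket next to the orange ridge and let go of it, then slide the clear lid shut along its grooves, pushing it over the sprung orange ridge until you feel it click, that is until the ridge snaps up in the lid's window and the lid lies flat and home. Getting over the ridge takes a firm push, but right behind it comes the end stop, and each case's catch is set a little differently: feel for it and stop gently, never ram the lid against the stop. Leave the other things on the bench standing where they are.

Things in the scene. Friction and masses are not known exactly. Their poses are not given: they have to be found in the camera images.
- case: White vial case fixed to the bench, 104 mm wide, 64 high. Origin on the bench, on its centre line; x runs along the grooves, the way the lid shuts, roughly to the robot's left (within 0.27 rad): mouth end at x = -80 mm (wall 55 mm high there), closed end at x = 88. Inside 88 mm wide, walls 64 mm high with the grooves: lid play 1.5 mm to each side and 1.5 mm up, its underside at z = 55 mm.
- pocket (a point): Centre of the floor of the empty round pocket (28.5 mm wide, bevelled rim), 4 mm above the bench, at x = 33 mm of the case. The dark insert round it is 14 mm deep, its top 18 mm above the bench: a vial standing in it shows 34 mm, so grip it near the cap and keep fingertips above the insert. Across the case 31 mm are free on each side of the vial; stored vials stand 31 mm to the mouth side.
- end_wall: Closed end wall of the case with the grey catch plate screwed on it; its pose is the case's own. The plate carries the ridge and, 16.5 mm past the ridge's middle, the stop bar (top 63 mm above the bench). Slotted holes: the stop face lies anywhere from x = 67.5 to 79 mm of the case, differs every time, and is not measured. Do not press on plate, ridge and stop with more than 15 N.
- ridge (a joint): Orange ridge, a bar 32 mm long across the case on a spring tongue. Value: how far it is pressed down (m); 0 = up, 3.5 mm high; 4 N, then 1.6 N per mm. The lid's nose rides on to it about 14 mm before the stop: the push rises to 6 to 10 N, stays a few N as the strip behind the nose crosses, then drops at once as it snaps up in the window, 1.5 mm before the stop.
- lid_nose (a point): Middle of the front edge of the clear loose lid (148 x 94 x 4 mm, 80 g, slick), half-way up the plate; x points the way it shuts. The underside of the front 6 mm is bevelled; a blue-rimmed window 8 x 40 mm lies 13 to 21 mm behind this edge. At the start the lid sits in its grooves with this edge at x = 4 to 12 mm of the case, so that only the closed end is uncovered.
- lid: The clear lid. Origin at its underside, 71 mm behind lid_nose; x the way it shuts, z up.
- lid_rib (a point): Centre of the blue thumb rib on the lid: 12 mm thick along the slide, 56 mm long across, 18 mm high, standing on the plate 138 mm behind lid_nose (the plate ends 4 mm behind it). This point is 9 mm above the plate's top. x points the way the lid shuts. Push it from behind with closed fingers, or pinch it across its thickness.
- vial_red_mid (a point): Centre (24 mm up) of the red-capped glass vial, 25 mm in diameter, 48 mm tall (cap the top 10 mm), about 20 to 30 g; z is its axis. It stands upright on the bench to the right of the case, at any of three places; the amber bottle and the jar stand at the others.
- vial_red: The same vial; origin under its centre.
- reagent: Amber reagent bottle, white cap, magenta band, 37 mm across, 69 mm tall; origin under its centre. Bystander.
- sample_jar: Wide jar with a white cap, 48 mm across, 62 mm tall; origin under its centre. Bystander.
- water_beaker: Clear glass beaker, 73 mm across, 90 mm tall, at the back; origin under its centre. Bystander.
Not all that is in view belongs to the job. Of the things that look like the lid, the larger one is meant.

How it is judged:
By the outcome, as a careful person would: the job done as asked, in the order asked, and still so for the second after the job is handed in, with the robot touching nothing.
It also fails if it takes over 72 s, if anything falls off the work surface, if the arm or the gripper's body presses on something with over 40 N, if the wrist force passes 120 N, or if a joint passes its speed limit or range.

### The arm

A 6-joint arm with a two-finger parallel gripper is mounted at the origin on a cart in front of the work surface, level with it; the furniture and walls round the work are solid. World frame = base frame: x ahead of the robot, y to its left, z up, the work surface at z = 0. Lengths are in m, angles in rad, forces in N, time in s.
With the tool pointing down it reaches from about 0.275 to 0.725 m from the base axis. Payload 15.9 kg.
Tool frame: the origin (TCP) lies midway between the tips of the shut fingers; the grasp point (between the pads) lies 19 mm behind it; z points along the fingers, y is the direction in which the jaws open and shut (so a half turn about z gives the same grasp; the last joint's range is limited). The gripper opens to 85 mm and grips with 20 to 120 N. Pads are 22 mm wide; open, the fingers measure 114 mm over their backs; the gripper's body (76 mm by 85 mm) begins 54 mm behind the grasp point. The pads swing forward as they close: fully open they stand 13 mm farther back than shut.
Start: joints at [-1.347, 0.213, -0.034, 1.323, 0, 1.571], TCP at [0.111, -0.488, 0.231] pointing down, gripper open.
Joint ranges: [-2.98, 2.98], [-0.74, 1.72], [-1.14, 1.35], [-2.1, 2.04], [-1.57, 1.44], [-3.14, 3.14]. Speed limits (rad/s): [1.89, 1.89, 2.39, 2.57, 3.14, 3.14].

### API

Orientations are given as a 3x3 rotation matrix whose columns are the frame's x, y, z axes.
In Python, from station import manip, vision gives the robot as it stands. The module is installed in compiled form; this text tells all that it offers.
- The arm moves only by the tool move_arm, never from a script. Its argument "deltas" is a list of rows, each a list of 2 entries, a list of its own where there are three numbers: the shift along the tool's x, y, z in cm, then the turn about the tool's z in rad. In form: [[[tx, ty, tz], roll], ...]. A call has 1 to 8 rows; each row shifts and turns the commanded pose from where the row before left it, along the tool's axes as they then stand; what a row does not reach is not made up. A row lasts 1/10 s, in which the tool goes at most 50 mm and 8.59 degrees, less where a joint would pass 70% of its speed; a pose out of reach is approached as far as the arm can. A call is refused whole if a number of a shift passes 5 or a number of a turn 0.15, either way. A call with a gripper value outside its range is refused whole. "gripper" is the finger opening in cm, from 0 to 8.54, set as the call begins (left out, the last holds). The fingers move at their own pace and stop on an object; "squeeze" is the grip in N (left out, the last holds). Time passes only in rows, so rows that do not move let the fingers close. It gives the time, the measured TCP pose, the force and the opening at its end, in the units of the state.
- manip.state(): the state, without advancing time (a new reading comes with each control period).
- vision.camera(name): name is "scene" or "top" or "wrist"; returns the picture (480x640x3 uint8, red, green, blue); there is no depth.
- vision.get_calibration(name): a dict with "K" (3x3 intrinsics, pixels), "dist_coeffs" ([k1, k2, p1, p2, k3] as OpenCV has them; the pictures are not rectified), "rvec" (rotation vector, rad) and "tvec" (3), from world to camera coordinates, as OpenCV has them; the wrist camera has in their place "hand_eye" (4x4, takes a point from camera to tool coordinates, whose origin is the TCP and whose axes are the flange's). Camera axes: x right, y down, z forward; pixel columns grow to the right and rows downward; lengths in m; the calibration is good to about 2 mm. A picture is of the moment at which its call begins: read the wrist's pose just before it. get_calibration takes no time and is no camera call.
- manip.finish_job(): hands the job in, once; it reports no verdict.
The state is a dict: "time_s": time; "joints": joint angles; "qd": joint speeds; "joint_efforts": joint torques, N m; "position": TCP position; "ee_rot": TCP orientation; "ft_force": force on the tool from outside, world axes, zero at the start; "moment": the same for the moment, N m; "width": finger opening in m.
Only numpy, scipy, OpenCV 4.12 (cv2) and the standard library are available. Lean on these libraries where they do the work, as an engineer would, in place of code of your own. Each camera call takes 0.05 s, during which the arm holds its last target. There are 200 camera calls.

## Working session

There is one attempt and no reset: what is moved stays moved. The work goes in short steps, Python scripts to look and compute and a tool call to move; the robot and the scene stay as the last step left them, time stands still between calls to the robot, and variables do not carry over. Pictures are saved under pics/ and viewed, about 8 in all and at most 12, crops included, and the job is handed in when it is done.

Besides the shell and the picture viewer there is one more tool, called after "Request:" by a JSON object that holds its "api" and its "payload". move_arm: Moves the arm, as the interface text tells. Its arguments: {"type":"object","properties":{"deltas":{"type":"array","items":{"type":"array"}},"gripper":{"type":"number"},"squeeze":{"type":"number"}},"required":["deltas"]}

```bash
mkdir -p pics; cat > h.py <<'E'
import numpy as np, cv2
from station import manip, vision
def snap(name,fn):
    s=manip.state(); im=vision.camera(name); cv2.imwrite('pics/'+fn+'.png',im[:,:,::-1]); 
    np.savez('pics/'+fn+'.npz',p=s['position'],R=s['ee_rot']); return im
def ray(name,uv,fn=None):
    c=vision.get_calibration(name); K=np.array(c['K']);d=np.array(c['dist_coeffs'])
    n=cv2.undistortPoints(np.array([[uv]],float),K,d)[0,0]; v=np.array([n[0],n[1],1.])
    if name=='wrist':
        z=np.load('pics/'+fn+'.npz'); H=np.array(c['hand_eye']); R=z['R']@H[:3,:3]; o=z['R']@H[:3,3]+z['p']; return o,R@v
    R=cv2.Rodrigues(np.array(c['rvec'],float))[0]; t=np.array(c['tvec'],float).ravel()
    return -R.T@t, R.T@v
def atz(name,uv,z,fn=None):
    o,v=ray(name,uv,fn); return o+v*(z-o[2])/v[2]
def proj(name,P,fn=None):
    c=vision.get_calibration(name); K=np.array(c['K']);d=np.array(c['dist_coeffs']); P=np.atleast_2d(np.array(P,float))
    if name=='wrist':
        z=np.load('pics/'+fn+'.npz'); H=np.array(c['hand_eye']); R=z['R']@H[:3,:3]; o=z['R']@H[:3,3]+z['p']
        rv=cv2.Rodrigues(R.T)[0]; t=-R.T@o
    else: rv=np.array(c['rvec'],float); t=np.array(c['tvec'],float)
    return cv2.projectPoints(P,rv,t,K,d)[0][:,0]
E
python3 - <<'E'
from h import *
a=snap('top','top0'); snap('scene','scene0')
s=manip.state(); print({k:np.round(v,3).tolist() for k,v in s.items()})
E
```

```text
{'time_s': 0.1, 'joints': [-1.347, 0.213, -0.035, 1.323, 0.0, 1.571], 'qd': [-0.0, -0.001, 0.002, 0.001, 0.001, 0.001], 'joint_efforts': [-0.002, -68.724, 48.781, 0.012, 0.0, 0.0], 'position': [0.111, -0.487, 0.231], 'ee_rot': [[0.975, 0.222, -0.0], [0.222, -0.975, 0.001], [0.0, -0.001, -1.0]], 'ft_force': [-0.52, -0.379, 0.659], 'moment': [-0.004, 0.035, -0.053], 'width': 0.085}
```

View pics/top0.png

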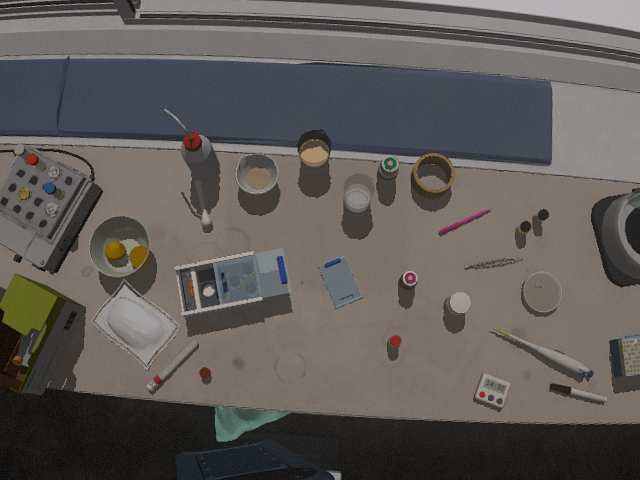

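View pics/scene0.png

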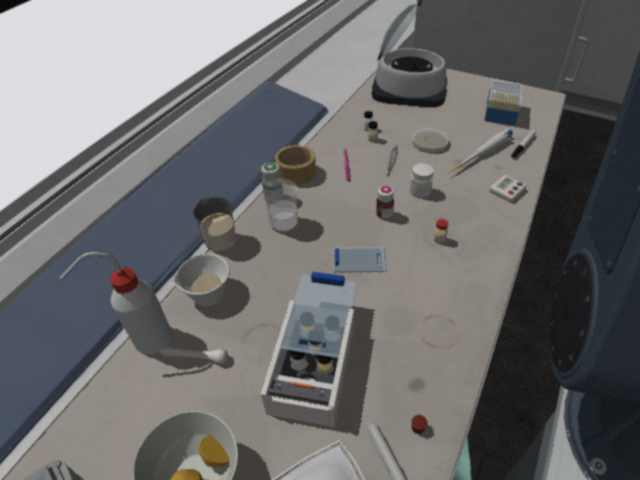

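The top view shows the red-capped vial at (395,343). The other red candidate at (205,373) looks like a loose cap or short object. The case is at (232,283) with its own large lid, and the smaller lid-like plate at (340,282) is a decoy. I'll confirm these in an enlarged crop.

```bash
python3 - <<'E'
import cv2, numpy as np
t=cv2.imread('pics/top0.png'); s=cv2.imread('pics/scene0.png')
A=cv2.resize(t[240:325,165:300],None,fx=5.9,fy=4*1.0,interpolation=cv2.INTER_CUBIC)
A=cv2.resize(t[240:325,165:300],None,fx=4,fy=4,interpolation=cv2.INTER_CUBIC) #540x340
B=cv2.resize(t[325,385:405][None] if 0 else t[325:390,370:420],None,fx=4,fy=4,interpolation=cv2.INTER_CUBIC) #200x260
C=cv2.resize(s[205:250,415:465],None,fx=4,fy=4,interpolation=cv2.INTER_CUBIC) #200x180
D=cv2.resize(s[270:425,255:365],None,fx=2.,fy=1.6,interpolation=cv2.INTER_CUBIC) #220x248
E=cv2.resize(t[355:395,185:225],None,fx=4,fy=4,interpolation=cv2.INTER_CUBIC)#160
o=np.zeros((600,800,3),np.uint8)
for im,x,y in((A,0,0),(B,560,0),(C,560,270),(D,0,345),(E,240,345)): o[y:y+im.shape[0],x:x+im.shape[1]]=im
cv2.imwrite('pics/crop1.png',o)
E
```

```text
(no output)
```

View pics/crop1.png

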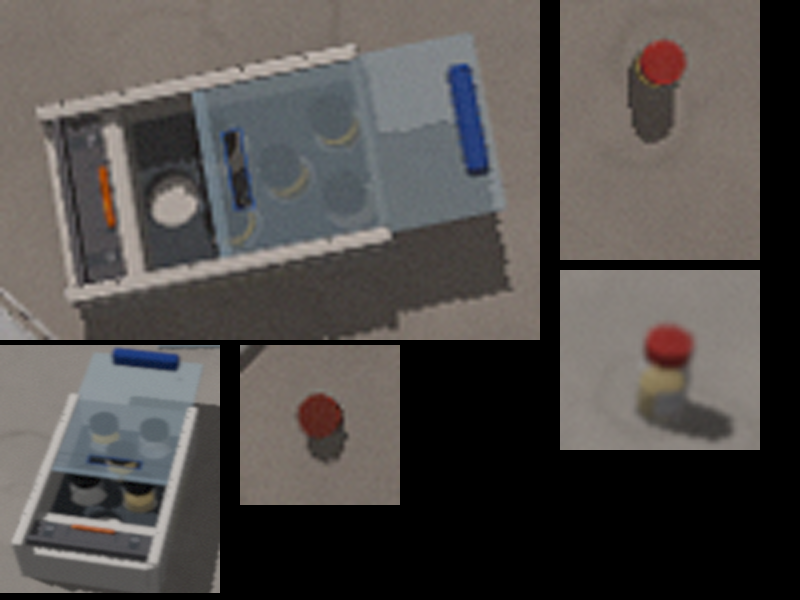

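Confirmed. The tall glass vial with the red cap is at top (395,341) and scene (442,230). The item at top (205,373) is a lone dark-red cap. The large lid with the long blue rib is in the case grooves. The ridge is at about top (192,289) and the empty pocket floor at about (209,291). Next I compute poses.

```bash
python3 - <<'E'
from h import *
f=lambda u,v:(165+u/4,240+v/4)
P={k:atz('top',f(*uv),.064)[:2] for k,uv in dict(cT=(38,110),cB=(72,300),mT=(355,47),mB=(390,235)).items()}
for k in P: print(k,P[k].round(4))
print('len',np.linalg.norm(P['cT']-P['mT']),np.linalg.norm(P['cB']-P['mB']),'wid',np.linalg.norm(P['cT']-P['cB']),np.linalg.norm(P['mT']-P['mB']))
d=P['cT']-P['mT']+P['cB']-P['mB']; d/=np.linalg.norm(d); th=np.arctan2(d[1],d[0]); 
c=(sum(P.values())/4)-d*.004; n=np.array([-d[1],d[0]])
print('th',th,th-np.pi/2,'origin',c)
def loc(p): q=p[:2]-c; return (q@d, q@n)
for k,uv,z in (('ridge',(107,198),.06),('pocket',(175,202),.004),('lidTL',(193,92),.059),('lidBL',(222,258),.057),('rib',(468,118),.077),('ribT',(460,65),.077),('ribB',(477,172),.077),('lidBR',(503,205),.059),('lidTR',(470,35),.059)):
    p=atz('top',f(*uv),z); print(k,p.round(4),np.round(loc(p),4))
v=atz('top',(370+102/4,325+62/4),.048); print('vial top',v)
v2=atz('scene',(415+109/4,205+68/4),.048); print('vial scene',v2)
for nm,uv,z in (('reag',(410,279),.069),('jar',(459,303),.062),('cap',(205,373),.012)): print(nm,atz('top',uv,z).round(3))
E
```

```text
cT [0.5419 0.2098]
cB [0.4457 0.1814]
mT [0.5859 0.0488]
mB [0.4905 0.0226]
len 0.16690247966368119 0.16490994453550964 wid 0.10028237667464833 0.09892893707251657
th 1.8415086333481128 0.2707123065532162 origin [0.51707548 0.11181123]
ridge [0.4996 0.1697 0.06  ] [0.0604 0.0014]
pocket [0.5079 0.1451 0.004 ] [ 0.0346 -0.    ]
lidTL [0.5578 0.131  0.059 ] [ 0.0076 -0.0443]
lidBL [0.4736 0.1079 0.057 ] [0.0079 0.043 ]
rib [ 0.5506 -0.0129  0.077 ] [-0.1291  0.0011]
ribT [ 0.5774 -0.0067  0.077 ] [-0.1304 -0.0265]
ribB [ 0.5235 -0.0196  0.077 ] [-0.1283  0.029 ]
lidBR [ 0.5104 -0.0328  0.059 ] [-0.1375  0.0451]
lidTR [ 0.5972 -0.0092  0.059 ] [-0.138  -0.0448]
vial top [ 0.42529576 -0.25074774  0.048     ]
vial scene [ 0.4256503 -0.2503052  0.048    ]
reag [ 0.55  -0.272  0.069]
jar [ 0.508 -0.376  0.062]
cap [0.334 0.135 0.012]
```

Request:
{"api": "move_arm", "payload": {"deltas": [[[4.49,-2.02,0],0],[[4.49,-2.02,0],0],[[4.49,-2.02,0],0],[[4.49,-2.02,0],0],[[4.49,-2.02,0],0],[[4.49,-2.02,0],0],[[4.49,-2.02,0],0],[[4.49,-2.02,0],0]], "gripper": 5.5}}

```text
time_s: 0.9
position: [0.4266, -0.2485, 0.2312]
ee_rot: [[0.975, 0.222, -0.0], [0.222, -0.975, -0.0], [-0.0, -0.0, -1.0]]
ft_force: [1.2, -1.4, 0.2]
width: 0.0552
```

Request:
{"api": "move_arm", "payload": {"deltas": [[[0,0,0],-0.147],[[0,0,0],-0.147],[[0,0,0],-0.147],[[0,0,0],-0.147],[[0,0,0],-0.147],[[0,0,0],-0.147],[[0,0,0],-0.147],[[0,0,0],-0.147]]}}

```text
time_s: 1.7
position: [0.4252, -0.2501, 0.231]
ee_rot: [[0.164, 0.986, -0.001], [0.986, -0.164, 0.0], [0.0, -0.001, -1.0]]
ft_force: [0.3, 0.9, -0.9]
width: 0.0547
```

Request:
{"api": "move_arm", "payload": {"deltas": [[[0,0,1],-0.147],[[0,0,2],-0.147],[[0,0,2],-0.147],[[0,0,2],0],[[0,0,0],0],[[0,0,0],0]]}}

```text
time_s: 2.3
position: [0.4252, -0.2501, 0.1616]
ee_rot: [[-0.266, 0.964, -0.001], [0.964, 0.266, 0.0], [0.0, -0.0, -1.0]]
ft_force: [0.5, 0.1, -0.1]
width: 0.0549
```

```bash
python3 - <<'E'
from h import *
snap('wrist','w1')
print(proj('wrist',[[.4255,-.2505,.048],[.4255,-.2505,0]],'w1').round(1), manip.state()['position'])
E
```

```text
[[322.7 231.8]
 [322.5 215.6]] [ 0.42559471 -0.25037985  0.16215422]
```

View pics/w1.png

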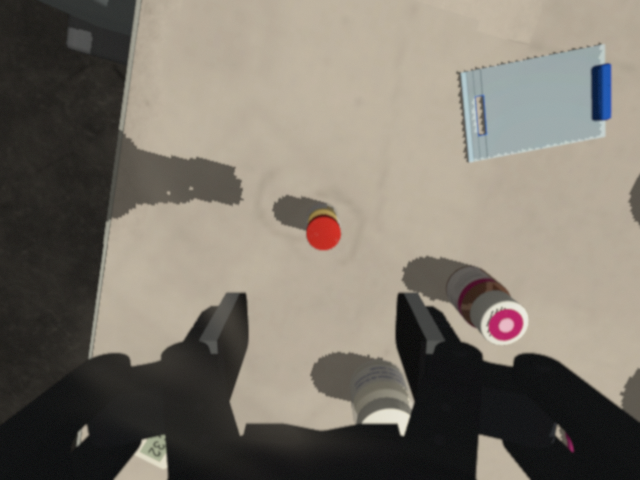

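Wrist view: the red cap centre at (323,232) matches the prediction (322.7,231.8). I descend and grip.

Request:
{"api": "move_arm", "payload": {"deltas": [[[0,0,4],0],[[0,0,4],0],[[0,0,3],0],[[0,0,2],0],[[0,0,1.4],0],[[0,0,0],0],[[0,0,0],0]]}}

```text
time_s: 3.05
position: [0.426, -0.2506, 0.0184]
ee_rot: [[-0.267, 0.964, 0.001], [0.964, 0.267, -0.001], [-0.001, 0.001, -1.0]]
ft_force: [0.4, 0.2, 0.4]
width: 0.0549
```

Request:
{"api": "move_arm", "payload": {"deltas": [[[0,0,0],0],[[0,0,0],0],[[0,0,0],0],[[0,0,0],0],[[0,0,0],0],[[0,0,0],0],[[0,0,0],0],[[0,0,0],0]], "gripper": 2.0, "squeeze": 25}}

```text
time_s: 3.85
position: [0.426, -0.2506, 0.0183]
ee_rot: [[-0.267, 0.964, 0.001], [0.964, 0.267, -0.001], [-0.001, 0.001, -1.0]]
ft_force: [-1.0, 0.3, 8.6]
width: 0.0231
```

Request:
{"api": "move_arm", "payload": {"deltas": [[[0,0,-1],0],[[0,0,-2],0],[[0,0,-4],0],[[0,0,-4],0],[[0,0,-2],0],[[0,0,0],0],[[0,0,0],0]]}}

```text
time_s: 4.55
position: [0.4255, -0.2503, 0.1479]
ee_rot: [[-0.267, 0.964, 0.001], [0.964, 0.267, -0.001], [-0.001, 0.001, -1.0]]
ft_force: [0.8, -0.3, -0.9]
width: 0.0228
```

```bash
python3 - <<'E'
from h import *
s=manip.state();print(s['position'],s['width'],s['ft_force'])
snap('scene','s2')
p=np.array([0.5083,.1436,0.15]); print(s['ee_rot'].T@(p-s['position'])*100 if hasattr(s['ee_rot'],'T') else np.array(s['ee_rot']).T@(p-np.array(s['position']))*100)
im=cv2.imread('pics/s2.png'); u=proj('scene',[s['position']])[0].astype(int); print(u)
c=im[max(0,u[1]-80):u[1]+60,u[0]-80:u[0]+80]; cv2.imwrite('pics/s2c.png',cv2.resize(c,None,fx=4,fy=4,interpolation=cv2.INTER_CUBIC))
E
```

```text
[ 0.42548222 -0.25030525  0.14785429] 0.022838983081111583 [ 0.80382065 -0.31254677 -0.93251659]
[35.75468759 18.48777618 -0.22756782]
[450 180]
```

View pics/s2c.png

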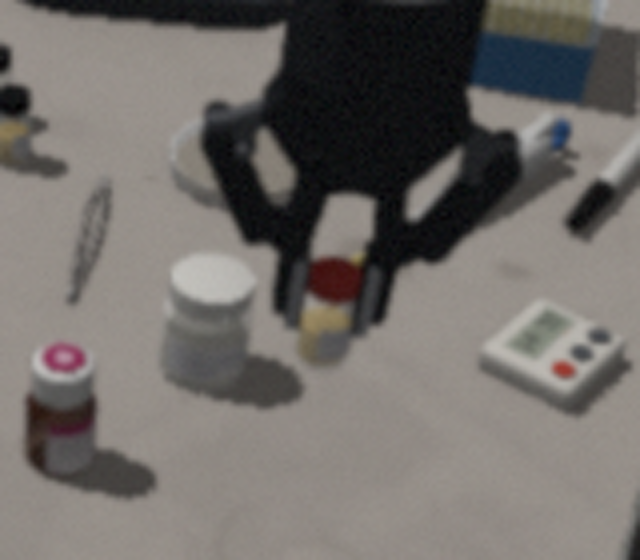

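The vial is held upright between the pads and the bystanders are untouched. I carry it to above the pocket.

Request:
{"api": "move_arm", "payload": {"deltas": [[[2.0,1.0,0],0],[[4.2,2.15,0],0],[[4.3,2.23,0],0],[[4.3,2.23,0],0],[[4.3,2.23,0],0],[[4.3,2.23,0],0],[[4.3,2.23,0],0],[[4.0,2.1,0],0]]}}

```text
time_s: 5.4
position: [0.4981, 0.1012, 0.1463]
ee_rot: [[-0.267, 0.964, -0.002], [0.964, 0.267, -0.0], [0.0, -0.002, -1.0]]
ft_force: [0.5, -0.1, -0.3]
width: 0.0227
```

Request:
{"api": "move_arm", "payload": {"deltas": [[[2.5,1.3,0],0],[[1.55,0.79,0],0],[[0,0,0],0],[[0,0,0],0],[[0,0,0],0]]}}

```text
time_s: 5.9
position: [0.5079, 0.1424, 0.1471]
ee_rot: [[-0.266, 0.964, -0.001], [0.964, 0.266, -0.0], [-0.0, -0.001, -1.0]]
ft_force: [-0.4, 0.6, -0.4]
width: 0.0224
```

```bash
python3 - <<'E'
from h import *
snap('wrist','w2'); s=manip.state(); print(s['position'],s['joints'],s['ee_rot'])
E
```

```text
[0.50800682 0.14245596 0.14724297] [ 2.73483866e-01  2.99392016e-01 -1.35191018e-01  1.13657185e+00
 -1.41223991e-04  1.57570998e+00] [[-2.65353220e-01  9.64151220e-01 -3.07089729e-04]
 [ 9.64151258e-01  2.65353156e-01 -2.32817555e-04]
 [-1.42984100e-04 -3.57859836e-04 -9.99999926e-01]]
```

View pics/w2.png

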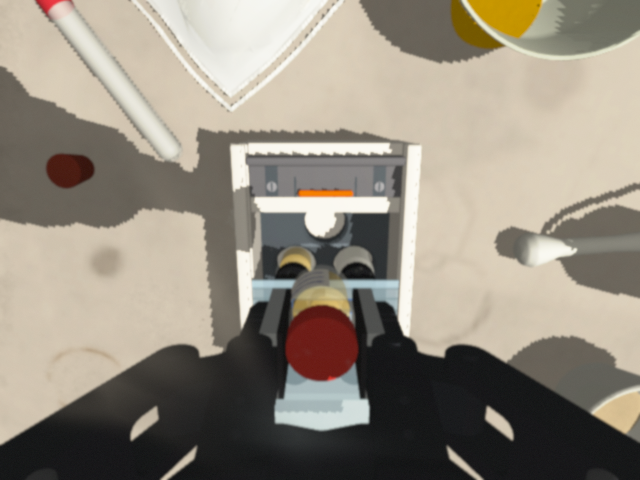

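```bash
python3 - <<'E'
from h import *
im=cv2.imread('pics/w2.png'); 
c=im[130:390,215:435]; c=cv2.resize(c,None,fx=3,fy=2.3*1.0,interpolation=cv2.INTER_CUBIC) if 0 else cv2.resize(im[130:300,220:430],None,fx=3.5,fy=3.5,interpolation=cv2.INTER_CUBIC)
d=np.array([-.2674,.9636]);n=np.array([-.9636,-.2674]);o=np.array([.51708,.11181])
W=lambda x,y,z:np.r_[o+x*d+y*n,z]
t=np.linspace(0,2*np.pi,25)
for z,r,col in((.004,.01425,(0,255,0)),(.018,.01425,(255,0,255))):
    p=proj('wrist',[W(.033+r*np.cos(a),r*np.sin(a),z) for a in t],'w2')
    p=((p-[220,130])*3.5).astype(np.int32); cv2.polylines(c,[p],True,col,1)
for q in ([(.088,-.052,.064),(.088,.052,.064),(0,.052,.064),(0,-.052,.064)],):
    p=((proj('wrist',[W(*a) for a in q],'w2')-[220,130])*3.5).astype(np.int32); cv2.polylines(c,[p],False,(0,0,255),1)
cv2.imwrite('pics/w2c.png',c)
print(proj('wrist',[W(.033,0,.004),W(.033,0,.018)],'w2'))
# held vial expected, axis through TCP
s=np.load('pics/w2.npz'); x,y,_=s['p']; print(proj('wrist',[[x,y,.1775],[x,y,.1295]],'w2'))
E
```

```text
[[323.22467166 219.14529998]
 [323.3222065  223.81085437]]
[[323.84572905 350.25084947]
 [323.13818117 289.27972335]]
```

View pics/w2c.png

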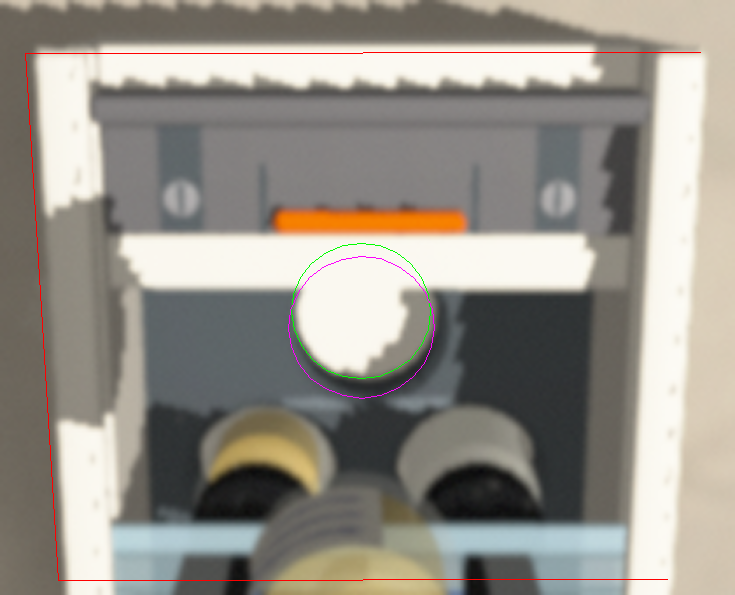

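```bash
python3 - <<'E'
from h import *
im=cv2.imread('pics/w2.png').astype(int); b,g,r=im[...,0],im[...,1],im[...,2]
m=(r>60)&(r>2.2*g)&(r>2.2*b); m[:260]=0;m[:,:230]=0;m[:,430:]=0
ys,xs=np.nonzero(m); print('red',xs.min(),xs.max(),ys.min(),ys.max(),len(xs))
s=np.load('pics/w2.npz'); R=s['R'];p=s['p']; t=np.linspace(0,2*np.pi,60)
for rr in(.0115,.0125):
  for dz in(0,-.003):
    P=[p+R@np.array([rr*np.cos(a),rr*np.sin(a),0])+[0,0,z-.1472] for a in t for z in(.1775+dz,.1675+dz)]
    q=proj('wrist',P,'w2'); print(rr,dz,q.min(0),q.max(0))
for v in range(296,392,4): print(v,[tuple(im[v,u][::-1]) for u in (310,323,336)])
for v in (330,345): print(v,[(u,tuple(im[v,u][::-1])) for u in (282,285,288,291,354,357,360,363)])
E
```

```text
red 285 357 306 379 4237
0.0115 0 [286.74087077 302.2919303 ] [360.93518153 382.21058817]
0.0115 -0.003 [287.50847503 298.46946293] [360.04900235 376.55402651]
0.0125 0 [283.51652014 299.46214301] [364.16688888 384.92831706]
0.0125 -0.003 [284.3559057  295.69216511] [363.20734753 379.22445338]
296 [(np.int64(180), np.int64(167), np.int64(122)), (np.int64(194), np.int64(176), np.int64(122)), (np.int64(205), np.int64(192), np.int64(144))]
300 [(np.int64(165), np.int64(146), np.int64(96)), (np.int64(191), np.int64(168), np.int64(106)), (np.int64(198), np.int64(176), np.int64(117))]
304 [(np.int64(166), np.int64(140), np.int64(81)), (np.int64(166), np.int64(135), np.int64(76)), (np.int64(220), np.int64(191), np.int64(113))]
308 [(np.int64(93), np.int64(38), np.int64(28)), (np.int64(88), np.int64(25), np.int64(21)), (np.int64(145), np.int64(106), np.int64(65))]
312 [(np.int64(87), np.int64(23), np.int64(18)), (np.int64(89), np.int64(25), np.int64(20)), (np.int64(86), np.int64(24), np.int64(19))]
316 [(np.int64(91), np.int64(27), np.int64(24)), (np.int64(92), np.int64(26), np.int64(22)), (
[... 2706 characters left out ...]
np.int64(20), np.int64(18))), (291, (np.int64(89), np.int64(24), np.int64(20))), (354, (np.int64(72), np.int64(24), np.int64(21))), (357, (np.int64(17), np.int64(18), np.int64(17))), (360, (np.int64(18), np.int64(18), np.int64(18))), (363, (np.int64(18), np.int64(21), np.int64(19)))]
345 [(282, (np.int64(23), np.int64(20), np.int64(22))), (285, (np.int64(62), np.int64(23), np.int64(21))), (288, (np.int64(107), np.int64(29), np.int64(23))), (291, (np.int64(108), np.int64(27), np.int64(21))), (354, (np.int64(107), np.int64(29), np.int64(22))), (357, (np.int64(80), np.int64(25), np.int64(22))), (360, (np.int64(20), np.int64(20), np.int64(20))), (363, (np.int64(27), np.int64(27), np.int64(25)))]
```

Request:
{"api": "move_arm", "payload": {"deltas": [[[0.14,0.15,1],0],[[0,0,2],0],[[0,0,2],0],[[0,0,0.9],0],[[0,0,0],0],[[0,0,0],0],[[0,0,0],0],[[0,0,0],0]]}}

```text
time_s: 6.75
position: [0.5098, 0.1455, 0.0891]
ee_rot: [[-0.267, 0.964, 0.001], [0.964, 0.267, 0.0], [0.0, 0.001, -1.0]]
ft_force: [0.3, 0.2, -1.1]
width: 0.0231
```

```bash
python3 - <<'E'
from h import *
snap('wrist','w3'); s=manip.state(); print(s['position'],s['ft_force'])
im=cv2.imread('pics/w3.png'); x0,y0,f=230,170,3
c=cv2.resize(im[y0:y0+230,x0:x0+190],None,fx=f,fy=f,interpolation=cv2.INTER_CUBIC)
d=np.array([-.2674,.9636]);n=np.array([-.9636,-.2674]);o=np.array([.51708,.11181])
W=lambda x,y,z:np.r_[o+x*d+y*n,z]
z=np.load('pics/w3.npz');R,p=z['R'],z['p']
t=np.linspace(0,2*np.pi,40)
dr=lambda P,col: cv2.polylines(c,[((proj('wrist',P,'w3')-[x0,y0])*f).astype(np.int32)],True,col,1)
dr([W(.0334+.01425*np.cos(a),-.001+.01425*np.sin(a),.004) for a in t],(0,255,0))
dr([W(.0334+.01425*np.cos(a),-.001+.01425*np.sin(a),.018) for a in t],(255,0,255))
for h in(0,.048): dr([p+R@[.0125*np.cos(a),.0125*np.sin(a),.0183-h] for a in t],(255,255,0))
cv2.imwrite('pics/w3c.png',c)
E
```

```text
[0.50965843 0.14550412 0.088937  ] [ 0.31937217 -0.08973454  0.30108408]
```

View pics/w3c.png

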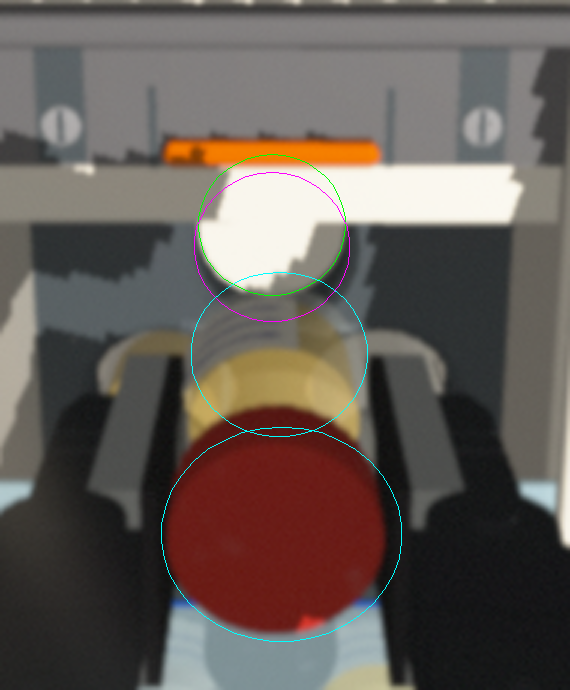

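The pocket centre lies about 0.8 mm to the tool's −y of the held vial, and x agrees. I correct that and descend in steps, watching the force.

Request:
{"api": "move_arm", "payload": {"deltas": [[[0,-0.07,0.8],0],[[0,0,1.5],0],[[0,0,1.5],0],[[0,0,0.8],0],[[0,0,0.3],0],[[0,0,0],0],[[0,0,0],0]]}}

```text
time_s: 7.5
position: [0.5089, 0.1453, 0.0398]
ee_rot: [[-0.267, 0.964, 0.001], [0.964, 0.267, 0.0], [-0.0, 0.001, -1.0]]
ft_force: [-0.9, -0.4, -0.3]
width: 0.023
```

Request:
{"api": "move_arm", "payload": {"deltas": [[[0,0,0.2],0],[[0,0,0.2],0],[[0,0,0.2],0],[[0,0,0],0]]}}

```text
time_s: 7.9
position: [0.5084, 0.1451, 0.033]
ee_rot: [[-0.267, 0.964, -0.0], [0.964, 0.267, -0.0], [-0.0, -0.0, -1.0]]
ft_force: [-0.0, 0.5, -0.3]
width: 0.0229
```

Request:
{"api": "move_arm", "payload": {"deltas": [[[0,0,0.2],0],[[0,0,0.2],0],[[0,0,0.2],0],[[0,0,0.2],0],[[0,0,0],0],[[0,0,0],0]]}}

```text
time_s: 8.5
position: [0.5086, 0.1452, 0.0253]
ee_rot: [[-0.267, 0.964, -0.0], [0.964, 0.267, -0.0], [-0.0, -0.0, -1.0]]
ft_force: [0.3, -0.3, 0.8]
width: 0.0227
```

Request:
{"api": "move_arm", "payload": {"deltas": [[[0,0,0.1],0],[[0,0,0.1],0],[[0,0,0],0],[[0,0,0],0]]}}

```text
time_s: 8.9
position: [0.5086, 0.1452, 0.0233]
ee_rot: [[-0.267, 0.964, -0.0], [0.964, 0.267, 0.0], [0.0, -0.0, -1.0]]
ft_force: [0.8, 1.2, -0.7]
width: 0.0226
```

Request:
{"api": "move_arm", "payload": {"deltas": [[[0,0,0.06],0],[[0,0,0],0],[[0,0,0],0]]}}

```text
time_s: 9.2
position: [0.5086, 0.1452, 0.0227]
ee_rot: [[-0.267, 0.964, -0.0], [0.964, 0.267, -0.0], [-0.0, -0.0, -1.0]]
ft_force: [-0.0, 0.0, -1.1]
width: 0.0231
```

Request:
{"api": "move_arm", "payload": {"deltas": [[[0,0,0],0],[[0,0,0],0],[[0,0,0],0],[[0,0,0],0]], "gripper": 4.0}}

```text
time_s: 9.6
position: [0.5086, 0.1452, 0.0227]
ee_rot: [[-0.267, 0.964, 0.0], [0.964, 0.267, 0.0], [0.0, 0.0, -1.0]]
ft_force: [0.8, 0.0, 0.9]
width: 0.0401
```

Request:
{"api": "move_arm", "payload": {"deltas": [[[0,0,-1],0],[[0,0,-2],0],[[0,0,-3],0],[[0,0,-4],0],[[0,0,-3],0],[[0,0,0],0],[[0,0,0],0]]}}

```text
time_s: 10.3
position: [0.509, 0.1453, 0.1536]
ee_rot: [[-0.267, 0.964, 0.002], [0.964, 0.267, 0.0], [0.0, 0.002, -1.0]]
ft_force: [-0.7, -0.4, -0.9]
width: 0.0398
```

```bash
python3 - <<'E'
from h import *
snap('wrist','w4'); s=manip.state(); print(s['position'],s['ft_force'],s['width'])
im=cv2.imread('pics/w4.png'); x0,y0,f=210,130,3
c=cv2.resize(im[y0:y0+200,x0:x0+250],None,fx=f,fy=f,interpolation=cv2.INTER_CUBIC)
cv2.imwrite('pics/w4c.png',c)
E
```

```text
[0.5084056  0.14514733 0.15259662] [-0.05002513 -0.05184334 -0.1809215 ] 0.0399117792084408
```

View pics/w4c.png

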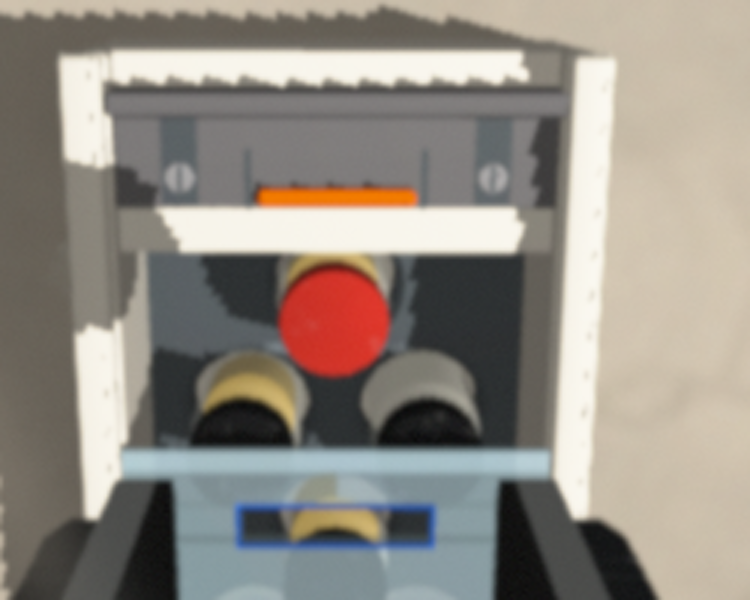

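The red vial stands upright in the pocket (cap at crop (335,322)), level with the stored ones and clear of the lid. Next the gripper goes behind the rib with closed fingers.

Request:
{"api": "move_arm", "payload": {"deltas": [[[-2.5,0,0],0],[[-4.5,0,0],0],[[-4.5,0,0],0],[[-4.5,0,0],0],[[-2.5,0,0],0],[[-0.75,0,0],0],[[0,0,0],0],[[0,0,0],0]], "gripper": 0, "squeeze": 20}}

```text
time_s: 11.15
position: [0.5594, -0.0394, 0.1522]
ee_rot: [[-0.267, 0.964, -0.001], [0.964, 0.267, 0.0], [0.001, -0.001, -1.0]]
ft_force: [-0.1, -0.2, 0.1]
width: -0.0003
```

Request:
{"api": "move_arm", "payload": {"deltas": [[[0,0,2],0],[[0,0,3],0],[[0,0,2],0],[[0,0,1],0],[[0,0,0.5],0],[[0,0,0],0],[[0,0,0],0]]}}

```text
time_s: 11.85
position: [0.5605, -0.0401, 0.0686]
ee_rot: [[-0.267, 0.964, 0.001], [0.964, 0.267, -0.0], [-0.0, 0.001, -1.0]]
ft_force: [-0.5, -1.0, -0.2]
width: 0.0
```

```bash
python3 - <<'E'
from h import *
s=manip.state();p=np.array(s['position']);d=np.array([-.2674,.9636]);n=np.array([-.9636,-.2674]);o=np.array([.51708,.11181])
print(p,(p[:2]-o)@d,(p[:2]-o)@n,s['ft_force'],s['width'])
snap('scene','s5'); im=cv2.imread('pics/s5.png'); cv2.imwrite('pics/s5c.png',cv2.resize(im[200:430,240:400],None,fx=3,fy=2.6*1.0,interpolation=cv2.INTER_CUBIC))
# ridge x from w4: orange bar corners at crop->pixel
for uv in ((338,190),(338,206)):
  q=atz('wrist',(210+uv[0]/3,130+uv[1]/3),.0585,'w4'); print('ridge edge',(q[:2]-o)@d)
E
```

```text
[ 0.56046159 -0.04010327  0.06863558] -0.15798386278842272 -0.0011808869697779514 [-0.48618547 -0.97191709 -0.15874966] 7.797014971994995e-06
ridge edge 0.062269317583942024
ridge edge 0.05910526999252926
```

View pics/s5c.png

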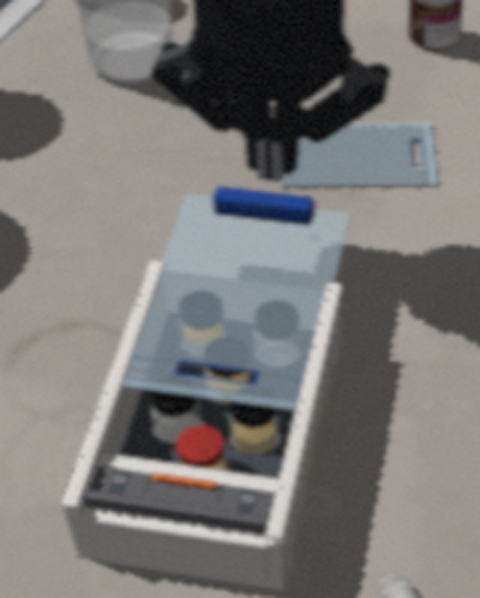

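Closed fingers stand behind the rib and the vial is clear of the lid. I start pushing: fast over the free travel, then slow.

Request:
{"api": "move_arm", "payload": {"deltas": [[[0.3,0,0.2],0],[[0.4,0,0.15],0],[[0.3,0,0],0],[[0.3,0,0],0],[[0.4,0,0],0],[[0.5,0,0],0],[[0.5,0,0],0],[[0.5,0,0],0]]}}

```text
time_s: 12.7
position: [0.5513, -0.009, 0.0643]
ee_rot: [[-0.267, 0.964, 0.0], [0.964, 0.267, -0.0], [-0.0, 0.0, -1.0]]
ft_force: [0.3, -0.8, 0.4]
width: -0.0
```

Request:
{"api": "move_arm", "payload": {"deltas": [[[0.5,0,0],0],[[0.5,0,0],0],[[0.5,0,0],0],[[0.4,0,0],0],[[0.3,0,0],0],[[0.2,0,0],0],[[0.2,0,0],0],[[0,0,0],0]]}}

```text
time_s: 13.5
position: [0.5444, 0.0157, 0.0642]
ee_rot: [[-0.267, 0.964, -0.0], [0.964, 0.267, 0.0], [0.0, -0.0, -1.0]]
ft_force: [0.4, 0.3, -1.4]
width: -0.0001
```

Request:
{"api": "move_arm", "payload": {"deltas": [[[0.1,0,0],0],[[0.1,0,0],0],[[0.1,0,0],0],[[0.1,0,0],0],[[0,0,0],0]]}}

```text
time_s: 14.0
position: [0.5434, 0.0196, 0.0642]
ee_rot: [[-0.267, 0.964, -0.0], [0.964, 0.267, 0.0], [0.0, -0.0, -1.0]]
ft_force: [0.0, 0.9, 0.2]
width: 0.0
```

Request:
{"api": "move_arm", "payload": {"deltas": [[[0.1,0,0],0],[[0.1,0,0],0],[[0,0,0],0]]}}

```text
time_s: 14.3
position: [0.5428, 0.0215, 0.0642]
ee_rot: [[-0.267, 0.964, -0.0], [0.964, 0.267, 0.0], [0.0, -0.0, -1.0]]
ft_force: [-0.1, 0.4, -0.3]
width: 0.0001
```

Request:
{"api": "move_arm", "payload": {"deltas": [[[0.1,0,0],0],[[0.1,0,0],0],[[0,0,0],0]]}}

```text
time_s: 14.6
position: [0.5423, 0.0234, 0.0642]
ee_rot: [[-0.267, 0.964, -0.0], [0.964, 0.267, 0.0], [0.0, -0.0, -1.0]]
ft_force: [-0.5, -0.2, -0.3]
width: 0.0003
```

Request:
{"api": "move_arm", "payload": {"deltas": [[[0.1,0,0],0],[[0,0,0],0]]}}

```text
time_s: 14.8
position: [0.5421, 0.0241, 0.0643]
ee_rot: [[-0.267, 0.964, 0.0], [0.964, 0.267, -0.0], [-0.001, 0.0, -1.0]]
ft_force: [1.0, -2.9, -0.5]
width: -0.0004
```

Request:
{"api": "move_arm", "payload": {"deltas": [[[0.1,0,0],0],[[0,0,0],0]]}}

```text
time_s: 15.0
position: [0.5419, 0.025, 0.0643]
ee_rot: [[-0.267, 0.964, 0.0], [0.964, 0.267, -0.001], [-0.001, 0.0, -1.0]]
ft_force: [1.4, -4.5, 0.5]
width: 0.0001
```

Request:
{"api": "move_arm", "payload": {"deltas": [[[0.1,0,0],0],[[0,0,0],0]]}}

```text
time_s: 15.2
position: [0.5417, 0.0259, 0.0643]
ee_rot: [[-0.267, 0.964, 0.0], [0.964, 0.267, -0.001], [-0.001, 0.0, -1.0]]
ft_force: [0.2, -5.0, 0.2]
width: -0.0001
```

Request:
{"api": "move_arm", "payload": {"deltas": [[[0.1,0,0],0],[[0,0,0],0]]}}

```text
time_s: 15.4
position: [0.5414, 0.0268, 0.0643]
ee_rot: [[-0.266, 0.964, 0.0], [0.964, 0.266, -0.001], [-0.001, 0.0, -1.0]]
ft_force: [2.0, -6.7, 0.9]
width: -0.0001
```

Request:
{"api": "move_arm", "payload": {"deltas": [[[0.1,0,0],0],[[0,0,0],0]]}}

```text
time_s: 15.6
position: [0.5411, 0.0281, 0.0643]
ee_rot: [[-0.267, 0.964, 0.0], [0.964, 0.267, -0.0], [-0.0, 0.0, -1.0]]
ft_force: [0.6, -4.6, 1.0]
width: 0.0002
```

Request:
{"api": "move_arm", "payload": {"deltas": [[[0.1,0,0],0],[[0,0,0],0]]}}

```text
time_s: 15.8
position: [0.5408, 0.0291, 0.0643]
ee_rot: [[-0.267, 0.964, 0.0], [0.964, 0.267, 0.0], [-0.0, 0.0, -1.0]]
ft_force: [2.5, -5.3, 0.8]
width: 0.0001
```

Request:
{"api": "move_arm", "payload": {"deltas": [[[0.1,0,0],0],[[0,0,0],0]]}}

```text
time_s: 16.0
position: [0.5405, 0.0301, 0.0643]
ee_rot: [[-0.267, 0.964, 0.0], [0.964, 0.267, 0.0], [0.0, 0.0, -1.0]]
ft_force: [1.2, -3.8, 2.3]
width: -0.0
```

Request:
{"api": "move_arm", "payload": {"deltas": [[[0.1,0,0],0],[[0,0,0],0]]}}

```text
time_s: 16.2
position: [0.5402, 0.0311, 0.0643]
ee_rot: [[-0.267, 0.964, 0.0], [0.964, 0.267, 0.0], [0.0, 0.0, -1.0]]
ft_force: [1.1, -4.4, 2.4]
width: -0.0002
```

Request:
{"api": "move_arm", "payload": {"deltas": [[[0.1,0,0],0],[[0,0,0],0]]}}

```text
time_s: 16.4
position: [0.5399, 0.0321, 0.0643]
ee_rot: [[-0.267, 0.964, 0.0], [0.964, 0.267, 0.0], [0.0, 0.0, -1.0]]
ft_force: [1.5, -3.0, 3.1]
width: 0.0001
```

Request:
{"api": "move_arm", "payload": {"deltas": [[[0.1,0,0],0],[[0,0,0],0]]}}

```text
time_s: 16.6
position: [0.5397, 0.0331, 0.0643]
ee_rot: [[-0.267, 0.964, 0.0], [0.964, 0.267, 0.0], [0.0, 0.0, -1.0]]
ft_force: [1.1, -5.0, 2.4]
width: 0.0002
```

Request:
{"api": "move_arm", "payload": {"deltas": [[[0.05,0,0],0],[[0,0,0],0]]}}

```text
time_s: 16.8
position: [0.5395, 0.0334, 0.0642]
ee_rot: [[-0.267, 0.964, 0.0], [0.964, 0.267, 0.0], [0.0, 0.0, -1.0]]
ft_force: [2.3, -4.3, 2.7]
width: -0.0002
```

Request:
{"api": "move_arm", "payload": {"deltas": [[[0.05,0,0],0],[[0,0,0],0]]}}

```text
time_s: 17.0
position: [0.5394, 0.0339, 0.0642]
ee_rot: [[-0.267, 0.964, 0.0], [0.964, 0.267, 0.0], [0.0, 0.0, -1.0]]
ft_force: [0.6, -3.9, 2.4]
width: -0.0001
```

Request:
{"api": "move_arm", "payload": {"deltas": [[[0.05,0,0],0],[[0,0,0],0]]}}

```text
time_s: 17.2
position: [0.5392, 0.0344, 0.0642]
ee_rot: [[-0.267, 0.964, -0.0], [0.964, 0.267, 0.0], [0.0, -0.0, -1.0]]
ft_force: [0.5, -4.2, 3.6]
width: -0.0001
```

Request:
{"api": "move_arm", "payload": {"deltas": [[[0.05,0,0],0],[[0,0,0],0]]}}

```text
time_s: 17.4
position: [0.5391, 0.0349, 0.0642]
ee_rot: [[-0.267, 0.964, -0.0], [0.964, 0.267, 0.0], [0.0, -0.0, -1.0]]
ft_force: [0.8, -4.3, 2.8]
width: -0.0
```

Request:
{"api": "move_arm", "payload": {"deltas": [[[0.05,0,0],0],[[0,0,0],0]]}}

```text
time_s: 17.6
position: [0.5389, 0.0354, 0.0642]
ee_rot: [[-0.267, 0.964, -0.0], [0.964, 0.267, 0.0], [0.0, -0.0, -1.0]]
ft_force: [1.0, -3.6, 2.5]
width: 0.0
```

Request:
{"api": "move_arm", "payload": {"deltas": [[[0.05,0,0],0],[[0,0,0],0]]}}

```text
time_s: 17.8
position: [0.5388, 0.0359, 0.0642]
ee_rot: [[-0.267, 0.964, -0.0], [0.964, 0.267, 0.0], [0.0, -0.0, -1.0]]
ft_force: [1.4, -2.4, 2.3]
width: -0.0003
```

Request:
{"api": "move_arm", "payload": {"deltas": [[[0.05,0,0],0],[[0,0,0],0]]}}

```text
time_s: 18.0
position: [0.5384, 0.0367, 0.064]
ee_rot: [[-0.267, 0.964, -0.001], [0.964, 0.267, 0.001], [0.001, -0.001, -1.0]]
ft_force: [0.4, -0.1, -0.4]
width: 0.0005
```

The force dropped from about 4 N to 0, which is the click. I check by looking before any further motion.

```bash
python3 - <<'E'
from h import *
snap('wrist','w6'); snap('scene','s6'); snap('top','t6')
a=cv2.imread('pics/w6.png'); b=cv2.imread('pics/s6.png'); t=cv2.imread('pics/t6.png')
d=np.array([-.2674,.9636]);n=np.array([-.9636,-.2674]);o=np.array([.51708,.11181])
q=proj('wrist',[np.r_[o+.06*d,.059]],'w6')[0].astype(int); print(q,manip.state()['ft_force'])
x0=max(0,q[0]-130); y0=max(0,q[1]-70)
A=cv2.resize(a[y0:y0+200,x0:x0+260],None,fx=3,fy=3,interpolation=cv2.INTER_CUBIC)[:600,:800]
cv2.imwrite('pics/w6c.png',A)
B=cv2.resize(b[300:425,255:355],None,fx=4,fy=4,interpolation=cv2.INTER_CUBIC); C=cv2.resize(t[245:320,170:270],None,fx=4,fy=4,interpolation=cv2.INTER_CUBIC)
z=np.zeros((500,800,3),np.uint8); z[:B.shape[0],:400]=B; z[:300,400:]=C; cv2.imwrite('pics/s6c.png',z)
E
```

```text
[ 322 -119] [ 0.27146539 -0.4141271  -0.25395116]
```

View pics/w6c.png

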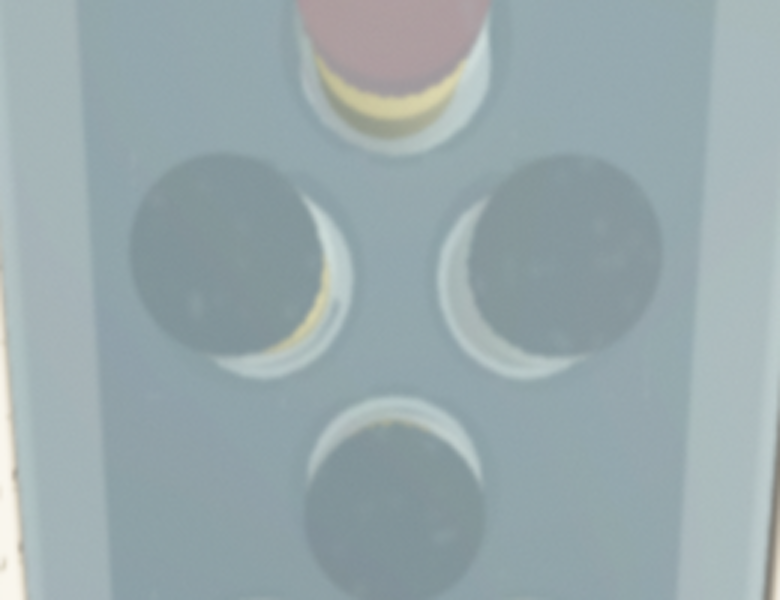

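Request:
{"api": "move_arm", "payload": {"deltas": [[[0.03,0,0],0],[[0,0,0],0]]}}

```text
time_s: 18.35
position: [0.5386, 0.0367, 0.0641]
ee_rot: [[-0.267, 0.964, -0.0], [0.964, 0.267, 0.0], [0.0, -0.0, -1.0]]
ft_force: [0.2, 0.2, -0.3]
width: 0.0002
```

Request:
{"api": "move_arm", "payload": {"deltas": [[[0.02,0,0],0],[[0,0,0],0]]}}

```text
time_s: 18.55
position: [0.5386, 0.0368, 0.0642]
ee_rot: [[-0.267, 0.964, -0.0], [0.964, 0.267, 0.0], [0.0, -0.0, -1.0]]
ft_force: [-0.0, -0.3, 0.7]
width: -0.0002
```

Request:
{"api": "move_arm", "payload": {"deltas": [[[-0.3,0,0],0],[[-0.7,0,0],0],[[0,0,-2],0],[[0,0,-3],0],[[0,0,-3],0],[[0,0,-1],0]]}}

```text
time_s: 19.15
position: [0.5426, 0.0267, 0.1571]
ee_rot: [[-0.266, 0.964, 0.004], [0.964, 0.266, 0.0], [-0.001, 0.004, -1.0]]
ft_force: [0.6, -0.8, 0.6]
width: -0.0004
```

Request:
{"api": "move_arm", "payload": {"deltas": [[[2,0,0],0],[[4,0,0],0],[[4,0,0],0],[[1.5,0,0],0],[[0,0,0],0],[[0,0,0],0],[[0,0,0],0]]}}

```text
time_s: 19.85
position: [0.5109, 0.1368, 0.154]
ee_rot: [[-0.266, 0.964, -0.0], [0.964, 0.266, -0.0], [-0.0, -0.0, -1.0]]
ft_force: [0.1, -0.4, -0.4]
width: -0.0
```

```bash
python3 - <<'E'
from h import *
snap('wrist','w7'); snap('top','t7'); snap('scene','s7')
a=cv2.imread('pics/w7.png'); b=cv2.imread('pics/s7.png')
d=np.array([-.2674,.9636]);o=np.array([.51708,.11181])
q=proj('wrist',[np.r_[o+.06*d,.059]],'w7')[0].astype(int); print(q,manip.state()['position'])
x0=max(0,q[0]-110); y0=max(0,q[1]-70)
A=cv2.resize(a[y0:y0+150,x0:x0+220],None,fx=3.6,fy=3.6,interpolation=cv2.INTER_CUBIC)[:540,:792]
S=np.zeros((600,800,3),np.uint8)
A=cv2.resize(A,(560,382)); S[:382,:560]=A
B=cv2.resize(b[300:425,255:355],None,fx=2.4,fy=2.4,interpolation=cv2.INTER_CUBIC); S[:300,560:800]=B
t=cv2.imread('pics/t7.png'); C=cv2.resize(t[240:400,165:500],None,fx=1.3,fy=1.3); S[385:385+C.shape[0],:C.shape[1]]=C
C2=cv2.resize(b[150:290,330:480],None,fx=1.5,fy=1.5); S[385:385+C2.shape[0],500:500+C2.shape[1]]=C2
cv2.imwrite('pics/f7.png',S)
E
```

```text
[321 182] [0.5108736  0.13707629 0.15415085]
```

View pics/f7.png

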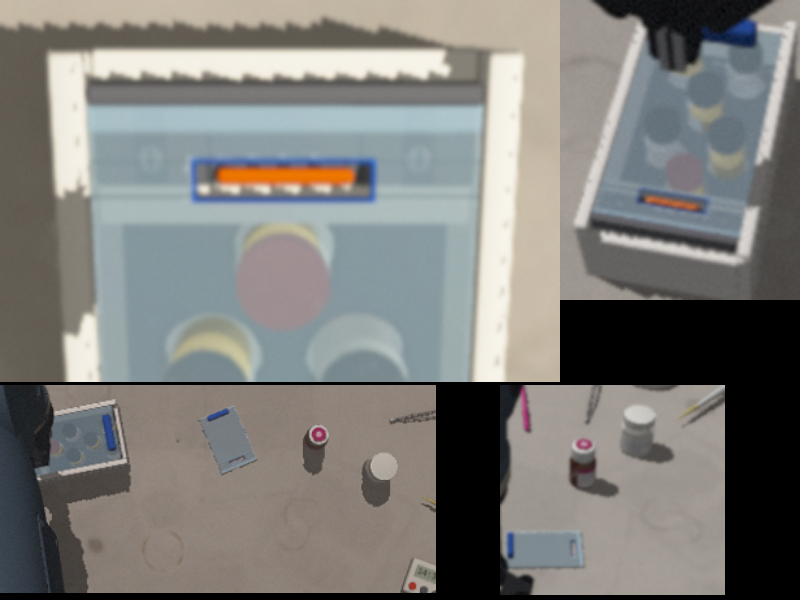

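The bright orange ridge stands up inside the blue window, the lid's nose is at the stop bar and the lid lies flat. The red vial is upright beneath it and the bystanders are in place. I hand in the job.

```bash
python3 -c "
from station import manip
print(manip.finish_job())"
```

```text
the job is handed in; nothing more can be done
None
```

I stood the red-capped vial upright in the empty pocket and let go of it. Then I pushed the lid shut by its rib with closed fingers, and handed the job in after about 20 s of the 72 s.

**Lid and click:** the push rose to about 7 N on the ridge and stayed at 3 to 5 N as the strip crossed. It dropped to 0 about 12.5 mm after first contact, as described. I went roughly 0.5 mm further with no force felt, so the lid was never pressed against the stop.

**Final pictures:** the ridge shows up inside the lid's blue window, and the lid looks flat with its nose at the stop bar. The vial stands upright under the lid. The amber bottle and the jar look untouched. The beaker was not in the last crops, but the arm never went near it. The gripper was about 15 cm above the bench and touching nothing.

**Disagreements:** the wrist camera and the top camera differed by about 1 mm on the case's position. I corrected for this before lowering the vial, and it went in without any noticeable force. The closed gripper read 23 mm on the vial, against the 25 mm given. Both the pads and the camera picture suggest the cap is about 23 mm across.

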